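# Take the depth of a knife block's bore

## Task

Take the depth of the round hole in the pale wooden knife block: lift the depth gauge out of its blue stand by the black cap, lower it gently into the hole (do not drop or ram it) until the rod rests on the bottom, and let go of it with the crossbar still up. Then take the crossbar by one of its coloured end lugs, slide it down the rod until it lies flush on the top of the block, and hold it pressed there for a good second and a half. Let go and leave the gauge standing so, rod on the bottom and crossbar flush, without pushing about the knives and other things on the worktop.

Things in the scene. Friction and masses are not known exactly. Their poses are not given: they have to be found in the camera images.
- gauge: Depth gauge, loose, 0.2 to 0.3 kg, 170 mm tall, upright in its stand at the start, tip 20 mm above the worktop. Steel rod of 12 mm diameter; on top a black square cap 24 x 24 mm, 40 mm tall (130 to 170 mm above the tip). Origin: centre of the rod's flat lower tip; z up the rod, y along the crossbar towards the red lug; the cap's faces are square to x and y.
- cap (a point): Centre of the gauge's black cap, half-way up it (150 mm above the tip); axes as the gauge.
- stop: The gauge's sliding stop: aluminium crossbar 180 (along y) x 24 x 14 mm, brass hub 10 mm high on top round the rod, an upright lug at each end (red at +y). Origin: centre of its underside, on the rod axis; axes as the gauge. Slides without turning; about 3 N friction keeps it where left. Underside 88 to 96 mm above the rod's tip at the start; can slide down to 26 mm above the tip.
- lug_red (a point): Red lug of the crossbar: upright block 14 mm along the bar, 24 mm across it, reaching from 13 to 55 mm above the bar's underside, centred 80 mm from the rod axis. This point: on its centre line, 36 mm above the bar's underside; axes as the gauge.
- lug_yellow (a point): Yellow lug at the other end of the crossbar, otherwise the same as the red one: this point 36 mm above the bar's underside, 80 mm from the rod axis.
- block: Pale wooden knife block, fixed, 100 mm (its x) by 180 mm (its y) by 90 mm high, with four black slots in its top and a round blind hole in the middle. Origin: centre of its underside, on the worktop; z up.
- mouth (a point): Centre of the hole's mouth, on the block's flat top, 90 mm above the worktop; axes as the block. The hole is vertical, 16 mm in diameter with a small chamfer.
- floor (a point): Centre of the flat bottom of the hole. It lies 45 to 72 mm below the mouth, different each time.
- plug: The wooden bottom of the hole, fixed inside the block, not visible from outside. Origin 14 mm below the hole's bottom face.
- stand: Blue stand for the gauge, fixed, 90 x 90 mm, 55 mm high, with a 16 mm hole 35 mm deep in the middle. Origin: centre of its underside.
- knife_a: Chef's knife with black handle, loose, 305 mm overall, 18 mm high, blade along its +x. Origin: where handle and blade meet, on the worktop. Leave alone.
- knife_b: Smaller knife, loose, 255 mm overall, otherwise the same. Leave alone.
- whetstone: Two-coloured whetstone on a rubber base, loose, 75 x 215 mm (x, y), 38 mm high. Origin: centre of its underside. Leave alone.
- offcut: Piece of brown wood lying between block and stand, loose, 130 x 40 mm (x, y), 28 mm high. Origin: centre of its underside. Leave alone.
- mug: White mug, loose, 80 mm diameter, 90 mm high, handle at +y. Origin: centre of its underside. Leave alone.
- jar: Amber jar with red cap, loose, 68 mm diameter, 100 mm high. Origin: centre of its underside. Leave alone.
- pan_lid: Round steel pan lid, loose, 240 mm diameter, 53 mm high with its knob. Origin: centre of its underside. Leave alone.
Not all that is in view belongs to the job. Of the things that look like the block, the smaller one is meant. Leave any orange look-alike of the gauge alone.

How it is judged:
By the outcome, as a careful person would: the job done as asked, in the order asked, and still so for the second after the job is handed in, with the robot touching nothing.
It also fails if it takes over 56 s, if anything falls off the work surface, if the arm or the gripper's body presses on something with over 40 N, if the wrist force passes 120 N, or if a joint passes its speed limit or range.

## Robot

A 6-joint arm with a two-finger parallel gripper is mounted at the origin on the work surface. World frame = base frame: x ahead of the robot, y to its left, z up, the work surface at z = 0. Lengths are in m, angles in rad, forces in N, time in s.
With the tool pointing down it reaches from about 0.35 to 0.775 m from the base axis. Payload 7.3 kg.
Tool frame: the origin (TCP) lies between the finger pads; the fingertips stand 8 mm ahead of it and the grasp point (between the pads) lies 11 mm behind it (robot.nose_length is the distance from the TCP to the fingertips, in m); z points along the fingers, y is the line along which they close (so a half turn about z gives the same grasp; the last joint's range is limited). The gripper opens to 92 mm and grips with 3 to 60 N. Pads are 19 mm wide; open, the fingers measure 130 mm over their backs; the gripper's body (75 mm by 190 mm) begins 47 mm behind the grasp point.
Start: joints at [1.038, 0.342, 1.524, -0, 1.275, -0.146], TCP at [0.198, 0.486, 0.235] pointing down, gripper open.
Joint ranges: [-2.53, 2.53], [-0.77, 2.02], [0.04, 2.7], [-1, 4.14], [0.28, 2.66], [-3.11, 3.11]. Speed limits (rad/s): [2.57, 2.57, 3.14, 3.14, 3.14, 3.14].

## Interface

Orientations are given as [roll, pitch, yaw] about the fixed x, y, z axes, in that order (R = Rz(yaw) Ry(pitch) Rx(roll)).
In Python, from cell import robot gives the robot as it stands. The module is installed in compiled form; this text tells all that it offers.
- The arm moves only by the shell command python3 -m jog 'ROWS' [FORCE]. ROWS is JSON, a list that holds one entry, the list of rows, each a list of 5 numbers: the gripper's target within -1 to 1 (fully open at 1, half-way at 0, shut at -1), then the shift along the tool's x, y, z in m, then the turn about the tool's z in rad. A call has 1 to 5 rows; each row is the pose to reach, as a shift and turn from the pose commanded when the call began, along the tool's axes at that moment; what a row does not reach only later rows make up. A row lasts 1/12 s, in which the tool goes at most 41.7 mm and 7.16 degrees, less where a joint would pass 70% of its speed; a pose out of reach is approached as far as the arm can. A call with a gripper value outside its range is refused whole. The fingers move at their own pace and stop on an object; FORCE is the grip in N (left out, the last holds). Time passes only in rows, so rows that repeat a pose let the fingers close. It gives the time, the measured TCP pose, the force, the opening and the grip force at its end, in the units of the state.
- robot.observe(): the state, without advancing time (a new reading comes with each control period).
- robot.read_camera(name): name is "scene" or "top" or "wrist"; returns the picture (420x560x3 uint8, red, green, blue); there is no depth.
- robot.camera_model(name): a dict with "camera_matrix" (3x3 intrinsics, pixels), "position" and "attitude" of the camera in the world; the wrist camera has in their place "mount" (4x4, takes a point from camera to tool coordinates, whose origin is the TCP and whose axes are the flange's). Camera axes: x right, y down, z forward; pixel columns grow to the right and rows downward; lengths in m; the calibration is good to about 2 mm. A picture is of the moment at which its call begins: read the wrist's pose just before it. camera_model takes no time and is no camera call.
- robot.hand_in(): hands the job in; it is judged then, once.
The state is a dict: "time": time; "qpos": joint angles; "qvel": joint speeds; "joint_efforts": joint torques, N m; "tool_pos": TCP position; "tool_rot": TCP orientation; "contact_force": force on the tool from outside, world axes, zero at the start; "torque": the same for the moment, N m; "opening": finger opening in m; "grip_force": force on a finger pad.
Only numpy, scipy, OpenCV 4.12 (cv2) and the standard library are available. Lean on these libraries where they do the work, as an engineer would, in place of code of your own. Each camera call takes 0.05 s, during which the arm holds its last target. There are 200 camera calls.

## Working session

There is one attempt and no reset: what is moved stays moved. The work goes in short steps, Python scripts to look and compute and a shell command to move; the robot and the scene stay as the last step left them, time stands still between calls to the robot, and variables do not carry over. Pictures are saved under pics/ and viewed, at most 10 in all, crops included, and the job is handed in when it is done.

```bash
mkdir -p pics; cat > h.py <<'E'
import numpy as np,cv2
from scipy.spatial.transform import Rotation as R
from cell import robot
def snap(cam,fn=None):
    s=robot.observe(); im=np.array(robot.read_camera(cam))
    if fn: cv2.imwrite('pics/'+fn,im[:,:,::-1])
    return im,s
def rot(a):
    a=np.array(a,float)
    return a if a.shape==(3,3) else (R.from_euler('xyz',a).as_matrix() if a.size==3 else R.from_quat(a).as_matrix())
def cam(name,s):
    m=robot.camera_model(name);K=np.array(m['camera_matrix'])
    if 'mount' in m:
        T=np.eye(4);T[:3,:3]=rot(s['tool_rot']);T[:3,3]=s['tool_pos'];T=T@np.array(m['mount'])
        return K,T[:3,:3],T[:3,3]
    return K,rot(m['attitude']),np.array(m['position'])
def onplane(c,uv,z):
    K,A,p=c; d=A@np.linalg.inv(K)@np.array([uv[0],uv[1],1.]); return p+d*(z-p[2])/d[2]
def proj(c,P):
    K,A,p=c; q=K@(A.T@(np.array(P)-p)); return q[:2]/q[2]
E
python3 - <<'E'
from h import *
a,s=snap('scene','s1.png');b,_=snap('top','t1.png')
print(s);[print(n,robot.camera_model(n)) for n in('scene','top','wrist')]
E
```

```text
{'time': 0.0, 'qpos': array([ 1.03799854e+00,  3.42719166e-01,  1.52501825e+00, -3.11356513e-05,
        1.27536958e+00, -1.45970298e-01]), 'qvel': array([ 4.87325327e-04, -1.09991956e-03, -3.20615843e-05, -2.34355843e-04,
        1.09041694e-04,  6.35869939e-04]), 'joint_efforts': array([ 2.68874510e-04, -4.31248319e+01, -2.44213575e+01,  7.17106042e-02,
        5.60665154e-02, -9.83144105e-05]), 'tool_pos': array([0.19783162, 0.48588067, 0.23404636]), 'tool_rot': array([-3.14009008e+00, -1.90808905e-04,  2.75477411e+00]), 'contact_force': array([-0.44687488, -0.27292621,  0.60037099]), 'torque': array([ 0.02644905,  0.00899897, -0.00490892]), 'grip_force': 0.0, 'opening': 0.0918195744858561}
scene {'camera_matrix': array([[446.3024857 ,   0.        , 283.16773154],
       [  0.        , 446.3024857 , 216.73643493],
       [  0.        ,   0.        ,   1.        ]]), 'position': array([0.99003619, 0.5809596 , 1.25521628]), 'attitude': array([-2.57006033e+00,  1.39790722e-03,  2.50785598e+00])}
top {'camera_matrix': array([[484.13712362,   0.        , 276.40200032],
       [  0.        , 484.13712362, 210.59599402],
       [  0.        ,   0.        ,   1.        ]]), 'position': array([ 0.36067741, -0.00927502,  1.9002146 ]), 'attitude': array([-3.02290869,  0.00344865, -1.56702938])}
wrist {'camera_matrix': array([[306.8580504 ,   0.        , 277.09990436],
       [  0.        , 306.8580504 , 207.97815864],
       [  0.        ,   0.        ,   1.        ]]), 'mount': array([[ 2.94629225e-04, -9.62998582e-01, -2.69506298e-01,
         7.18050530e-02],
       [ 9.99999952e-01,  2.56914112e-04,  1.75214033e-04,
        -1.59598775e-04],
       [-9.94908938e-05, -2.69506337e-01,  9.62998611e-01,
        -1.50250051e-01],
       [ 0.00000000e+00,  0.00000000e+00,  0.00000000e+00,
         1.00000000e+00]])}
```

View pics/s1.png

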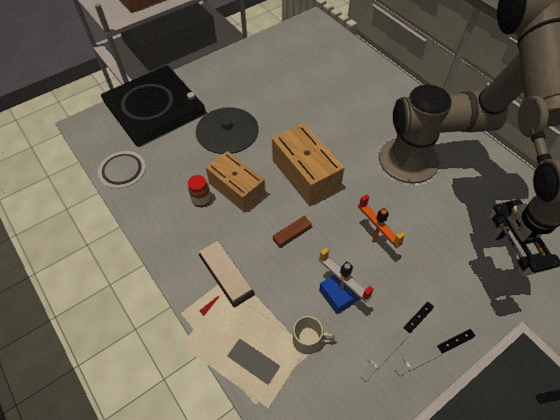

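View pics/t1.png

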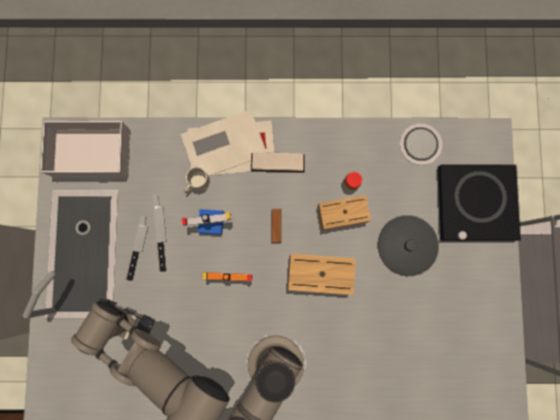

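The top view shows two wooden blocks, a small one at (345,212) and a larger one at (322,273). It also shows two gauges: a grey one in the blue stand at (208,220) and an orange one at (228,277). I want the small block and the grey gauge in the blue stand, and I'll confirm both with crops.

```bash
python3 - <<'E'
from h import *
a=cv2.imread('pics/s1.png');b=cv2.imread('pics/t1.png')
s=robot.observe()
cs=lambda i,x,y:cv2.resize(i[y:y+70,x:x+95],(380,280),interpolation=cv2.INTER_CUBIC)
cv2.imwrite('pics/c1.png',np.vstack([np.hstack([cs(a,195,145),cs(a,300,235)]),np.hstack([cs(b,300,180),cs(b,160,185)])]))
def blobs(i,lo,hi,roi):
    x0,y0,x1,y1=roi;m=cv2.inRange(cv2.cvtColor(i,cv2.COLOR_BGR2HSV)[y0:y1,x0:x1],lo,hi)
    n,l,st,c=cv2.connectedComponentsWithStats(m)
    return [(c[k]+[x0,y0],st[k]) for k in range(1,n) if st[k][4]>6]
for nm,i,rs in(('scene',a,(300,235,395,310)),('top',b,(165,195,250,245))):
    c=cam(nm,s)
    for col,lo,hi,z in(('red',(0,150,90),(6,255,255),.166),('yel',(18,130,120),(32,255,255),.166),('blk',(0,0,0),(180,255,45),.19),('blue',(105,150,50),(125,255,255),.055)):
        for q,st in blobs(i,lo,hi,rs): print(nm,col,q.round(1),st,onplane(c,q,z).round(3))
E
```

```text
scene red [368.4 290. ] [64 51  9  9 47] [0.532 0.332 0.166]
scene yel [324.2 250.7] [20 12  9  8 41] [0.551 0.173 0.166]
scene blk [345.6 271. ] [41 30 12 12 83] [0.554 0.262 0.19 ]
scene blue [336.5 293.4] [ 20  41  40  34 706] [0.566 0.26  0.055]
top red [183.8 221. ] [17 23  5  7 25] [0.528 0.331 0.166]
top yel [227.6 215.2] [61 17  4  8 25] [0.55  0.173 0.166]
top blue [209.1 212.1] [35 15 23  6 75] [0.574 0.256 0.055]
top blue [210.6 228.1] [ 33  28  24  11 210] [0.512 0.249 0.055]
```

View pics/c1.png

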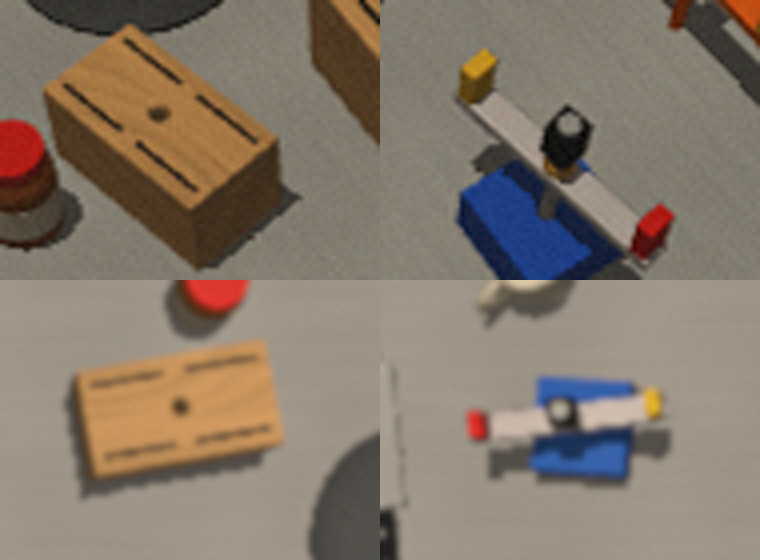

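The crops confirm both targets. The small block's hole is at scene (234.5,173.2) and top (345,211.7), and the grey-bar gauge stands in the blue stand. I'll fly over the hole first, then over the cap.

```bash
cat >> h.py <<'E'
def delta(p,yaw):
    s=robot.observe();A=rot(s['tool_rot']);d=A.T@(np.array(p)-s['tool_pos'])
    t=-(yaw-s['tool_rot'][2]);t=(t+np.pi)%(2*np.pi)-np.pi
    print('t',round(s['time'],2),'pos',s['tool_pos'].round(4),'rpy',s['tool_rot'].round(4),'F',s['contact_force'].round(1),'shift',d.round(4),'turn',round(t,4),'open',round(s['opening'],4),'q',s['qpos'].round(2))
E
python3 - <<'E'
from h import *
s=robot.observe()
print(onplane(cam('scene',s),(234.5,173.2),.09),onplane(cam('top',s),(345,211.7),.09))
delta([.541,.2525,.28],1.697)
E
```

```text
[ 0.57587865 -0.25763375  0.09      ] [ 0.57319429 -0.260348    0.09      ]
t 0.1 pos [0.1978 0.4859 0.2341] rpy [-3.1402e+00 -2.0000e-04  2.7548e+00] F [-0.1 -0.4  0.3] shift [-0.4058 -0.0868 -0.0459] turn 1.0578 open 0.0917 q [ 1.04  0.34  1.52  0.    1.28 -0.15]
```

```bash
python3 -m jog '[[[1,-0.04,-0.008,-0.02,0.12],[1,-0.08,-0.017,-0.04,0.24],[1,-0.12,-0.026,-0.046,0.36],[1,-0.16,-0.034,-0.046,0.48],[1,-0.2,-0.043,-0.046,0.6]]]'; python3 - <<'E'
from h import *
delta([.541,.2525,.28],1.697)
E
```

```text
time: 0.52
tool_pos: [0.3638, 0.3731, 0.2814]
tool_rot: [3.14, -0.0, 2.15]
contact_force: [0.5, 0.4, -0.9]
opening: 0.0918
grip_force: 0.0
t 0.52 pos [0.3638 0.3731 0.2814] rpy [ 3.1402e+00 -1.0000e-04  2.1496e+00] F [ 0.5  0.4 -0.9] shift [-0.1978  0.0823  0.0014] turn 0.4526 open 0.0918 q [0.65 0.3  1.45 0.   1.39 0.07]
```

```bash
python3 -m jog '[[[1,-0.037,0.015,0,0.12],[1,-0.074,0.03,0,0.24],[1,-0.111,0.046,0,0.36],[1,-0.148,0.062,0,0.453],[1,-0.185,0.077,0,0.453]]]';python3 -m jog '[[[1,-0.006,0.0025,0,0],[1,-0.006,0.0025,0,0]]]'; python3 - <<'E'
from h import *
im,s=snap('wrist','w1.png');delta([.541,.2525,.28],1.697)
c=cam('wrist',s)
print(proj(c,[.541,.2525,.19]),proj(c,[.53,.332,.166]),proj(c,[.55,.173,.166]))
E
```

```text
time: 0.93
tool_pos: [0.5301, 0.2607, 0.2803]
tool_rot: [-3.141, -0.0, 1.697]
contact_force: [2.0, 1.2, 0.1]
opening: 0.0915
grip_force: 0.0
time: 1.1
tool_pos: [0.5334, 0.2544, 0.2795]
tool_rot: [-3.14, 0.001, 1.698]
contact_force: [0.0, 0.3, 0.2]
opening: 0.0921
grip_force: 0.0
t 1.15 pos [0.532  0.2559 0.2798] rpy [-3.1396e+00 -1.0000e-04  1.6999e+00] F [ 0.4 -0.2 -0.6] shift [-0.0045  0.0084 -0.0002] turn 0.0029 open 0.092 q [0.32 0.44 1.25 0.   1.45 0.19]
[285.49478385 217.09487122] [284.52122852 115.2276348 ] [283.02150204 288.94662467]
```

View pics/w1.png

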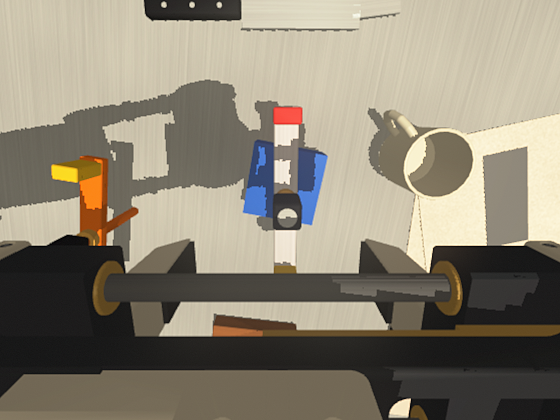

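The wrist view shows the cap's top disc at about (287,217), the red lug at (288,115), and the bar running almost exactly along the tool x axis. The orange decoy is well to the left. I'll refine the position by mask.

```bash
python3 - <<'E'
from h import *
im=cv2.imread('pics/w1.png');s=robot.observe();c=cam('wrist',s)
g=cv2.cvtColor(im,cv2.COLOR_BGR2GRAY);hsv=cv2.cvtColor(im,cv2.COLOR_BGR2HSV)
def cen(m,x0,y0,x1,y1):
    m=m[y0:y1,x0:x1].astype(np.uint8);n,l,st,ce=cv2.connectedComponentsWithStats(m);k=1+np.argmax(st[1:,4]);return ce[k]+[x0,y0],st[k]+[x0,y0,0,0,0]
d,st=cen(g<75,265,185,310,240);print('cap',d,st)
e,st2=cen(g>120,276,205,299,229);print('disc',e,st2)
r,st3=cen((hsv[...,1]>150)&(hsv[...,0]<8),265,95,310,135);print('red',r,st3)
m=(g>95)&(hsv[...,1]<60)
for y in (135,150,170,180,240,255):
    x=np.flatnonzero(m[y,260:315])+260;print(y,x.min(),x.max(),x.mean())
P=onplane(c,e,.19);print('capP',P)
print('red top',onplane(c,(r[0],st3[1]+st3[3]/2),.168))
p1,p2=onplane(c,(287,135),.125),onplane(c,(286,255),.125);v=p1-p2;print(np.arctan2(-v[0],v[1]))
E
```

```text
cap [282.11325028 206.19139298] [265 185  37  45 883]
disc [286.68387097 213.4516129 ] [277 208  20  11 155]
red [287.10882957 115.0349076 ] [273 107  29  18 487]
135 260 314 287.0
150 274 297 285.5
170 274 297 285.5
180 274 297 285.5
240 260 314 287.0
255 260 314 287.0
capP [0.54016672 0.25716165 0.19      ]
red top [0.53060875 0.33319262 0.168     ]
0.12952141655008187
```

```bash
python3 -m jog '[[[1,-0.004,0.0075,0.03,0],[1,-0.004,0.0075,0.06,0],[1,-0.004,0.0075,0.09,0],[1,-0.004,0.0075,0.11,0],[1,-0.004,0.0075,0.118,0]]]' 20;python3 -m jog '[[[0,0,0,0,0],[-0.3,0,0,0,0],[-0.5,0,0,0,0],[-0.5,0,0,0,0],[-0.5,0,0,0,0]]]'; python3 - <<'E'
from h import *
delta([.540,.253,.162],1.70)
E
```

```text
time: 1.57
tool_pos: [0.5368, 0.2546, 0.1595]
tool_rot: [-3.136, 0.001, 1.704]
contact_force: [-0.4, -0.5, -0.1]
opening: 0.092
grip_force: 0.0
time: 1.98
tool_pos: [0.5405, 0.2539, 0.1642]
tool_rot: [3.139, -0.001, 1.702]
contact_force: [0.2, 0.8, 0.5]
opening: 0.0633
grip_force: 0.0
t 1.98 pos [0.5405 0.2539 0.1642] rpy [ 3.1389e+00 -6.0000e-04  1.7019e+00] F [0.2 0.8 0.5] shift [-0.0009 -0.0006  0.0022] turn 0.0019 open 0.0633 q [0.31 0.53 1.42 0.   1.19 0.18]
```

```bash
python3 -m jog '[[[-0.8,0,0,0,0],[-0.8,0,0,0,0],[-0.8,0,0,0,0],[-0.8,0,0,0,0],[-0.8,0,0,0,0]]]' 25;python3 -m jog '[[[-0.8,0,0,0,0],[-0.8,0,0,0,0]]]'; python3 - <<'E'
from h import *
im,s=snap('wrist','w2.png');delta([.540,.253,.162],1.70)
E
```

```text
time: 2.4
tool_pos: [0.54, 0.2536, 0.1627]
tool_rot: [3.142, -0.0, 1.702]
contact_force: [0.8, -0.1, 0.3]
opening: 0.0296
grip_force: 0.0
time: 2.57
tool_pos: [0.54, 0.2536, 0.1627]
tool_rot: [3.141, -0.0, 1.702]
contact_force: [0.5, -0.5, 0.1]
opening: 0.0243
grip_force: 25.0
t 2.62 pos [0.54   0.2536 0.1627] rpy [ 3.1415 -0.      1.7018] F [ 0.2  0.  -1. ] shift [-0.0006 -0.0001  0.0007] turn 0.0018 open 0.0242 q [0.31 0.53 1.42 0.   1.18 0.18]
```

View pics/w2.png

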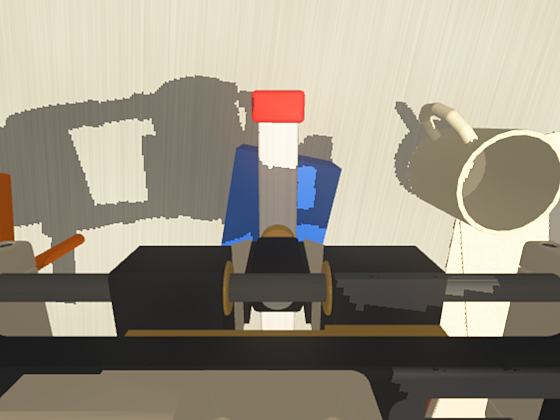

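```bash
python3 -m jog '[[[-0.8,0,0,-0.02,0],[-0.8,0,0,-0.045,0],[-0.8,0,0,-0.075,0],[-0.8,0,0,-0.105,0],[-0.8,0,0,-0.11,0]]]'; python3 -m jog '[[[-0.8,0,0,0,0]]]'; python3 - <<'E'
from h import *
delta([.525,-.267,.275],1.741)
E
```

```text
time: 3.03
tool_pos: [0.5415, 0.2542, 0.2778]
tool_rot: [3.134, -0.002, 1.702]
contact_force: [-0.1, -0.4, -0.8]
opening: 0.0238
grip_force: 25.0
time: 3.12
tool_pos: [0.5406, 0.2539, 0.2743]
tool_rot: [3.138, -0.001, 1.702]
contact_force: [-0.9, 0.8, -3.2]
opening: 0.0242
grip_force: 25.0
t 3.12 pos [0.5406 0.2539 0.2743] rpy [ 3.1378e+00 -8.0000e-04  1.7019e+00] F [-0.9  0.8 -3.2] shift [-0.5144 -0.0835 -0.0015] turn -0.0391 open 0.0242 q [0.31 0.45 1.25 0.   1.44 0.18]
```

```bash
python3 -m jog '[[[-0.8,-0.015,-0.002,0,0],[-0.8,-0.04,-0.006,0,0],[-0.8,-0.075,-0.012,0,0],[-0.8,-0.11,-0.018,0,0],[-0.8,-0.145,-0.023,0,0]]]' ;python3 -m jog '[[[-0.8,-0.035,-0.006,0,0],[-0.8,-0.07,-0.012,0,0],[-0.8,-0.105,-0.018,0,0],[-0.8,-0.14,-0.024,0,0],[-0.8,-0.175,-0.029,0,0]]]';python3 -m jog '[[[-0.8,-0.035,-0.006,0,-0.01],[-0.8,-0.07,-0.012,0,-0.02],[-0.8,-0.105,-0.018,0,-0.039],[-0.8,-0.14,-0.024,0,-0.039],[-0.8,-0.165,-0.028,0,-0.039]]]';python3 -m jog '[[[-0.8,-0.015,-0.002,0,0],[-0.8,-0.028,-0.004,0,0],[-0.8,-0.03,-0.004,0,0],[-0.8,-0.03,-0.004,0,0]]]'; python3 - <<'E'
from h import *
im,s=snap('wrist','w3.png');delta([.525,-.267,.275],1.741)
np.save('s3.npy',s,allow_pickle=True)
c=cam('wrist',s);print(proj(c,[.5745,-.259,.09]))
E
```

```text
time: 3.53
tool_pos: [0.5343, 0.1049, 0.2698]
tool_rot: [-3.136, -0.0, 1.703]
contact_force: [0.2, -0.2, -3.0]
opening: 0.0238
grip_force: 25.0
time: 3.95
tool_pos: [0.5282, -0.0724, 0.27]
tool_rot: [-3.137, -0.002, 1.702]
contact_force: [1.0, -0.8, -3.6]
opening: 0.024
grip_force: 25.0
time: 4.37
tool_pos: [0.5219, -0.2407, 0.2696]
tool_rot: [-3.137, -0.002, 1.739]
contact_force: [-0.0, -0.0, -2.1]
opening: 0.0234
grip_force: 25.0
time: 4.7
tool_pos: [0.5249, -0.2677, 0.2716]
tool_rot: [-3.14, -0.002, 1.74]
contact_force: [-0.2, 0.2, -2.7]
opening: 0.0235
grip_force: 25.0
t 4.75 pos [ 0.5251 -0.2669  0.272 ] rpy [-3.1409e+00 -1.6000e-03  1.7413e+00] F [-0.1 -0.2 -1.3] shift [-0.0001 -0.0001 -0.003 ] turn 0.0003 open 0.0241 q [-0.6   0.44  1.27  0.    1.43 -0.77]
[322.33710121 189.99326545]
```

View pics/w3.png

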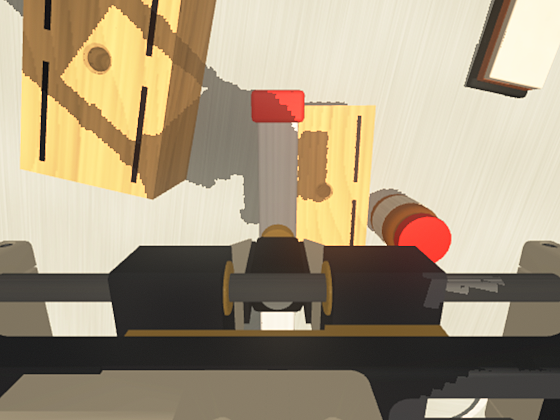

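The hole shows at about (323,190), beside the held bar. The jar and the bigger block are clear. I'll refine the hole centre, the block yaw and the gauge offset along tool x (from the red lug).

```bash
python3 - <<'E'
from h import *
im=cv2.imread('pics/w3.png');s=np.load('s3.npy',allow_pickle=True).item();c=cam('wrist',s)
g=cv2.cvtColor(im,cv2.COLOR_BGR2GRAY);hsv=cv2.cvtColor(im,cv2.COLOR_BGR2HSV)
print(g[176:204:2,308:340:2])
# block right edge
pts=[]
for y in range(112,170,4):
    r=hsv[y,340:400,1].astype(int);x=340+np.argmax(np.abs(np.diff(cv2.GaussianBlur(hsv[y:y+1,:,1],(5,1),0)[0,355:395].astype(int))))+15
    pts.append(onplane(c,(x+.5,y),.09)[:2])
pts=np.array(pts);f=np.polyfit(pts[:,1],pts[:,0],1);print('edge slope dx/dy',f[0],'block yaw',-np.arctan(f[0]),np.abs(np.polyval(f,pts[:,1])-pts[:,0]).max())
m=(hsv[...,1]>150)&((hsv[...,0]<8)|(hsv[...,0]>172))
for y in range(86,126,2):
    x=np.flatnonzero(m[y,240:320])+240
    if len(x):print(y,x.min(),x.max(),len(x),im[y,278])
E
```

```text
[[141 136 140 133 133 137 141 138 132 194 226 228 229 226 226 223]
 [141 136 139 133 134 138 141 138 127 223 226 228 229 226 226 223]
 [140 136 139 133 135 139 141 138 125 235 226 229 229 226 225 223]
 [141 136 138 132 135 138 140 135 123 205 228 230 228 226 226 224]
 [140 136 138 132 136 134 125 122 118 135 193 226 229 226 226 223]
 [139 136 137 131 133 121 113 119 119 115 116 185 229 226 226 223]
 [141 136 138 134 125 116 121 120 121 118 115 147 210 228 226 223]
 [139 136 138 132 121 119 121 120 121 118 118 127 206 228 227 224]
 [139 137 138 131 124 122 122 123 120 119 117 145 174 228 226 225]
 [139 135 137 132 128 120 120 119 120 121 110 180 203 227 227 225]
 [138 135 137 131 136 132 119 119 119 121 151 204 229 226 227 225]
 [194 123 131 130 137 135 137 132 130 181 208 230 229 227 228 225]
 [234 231 214 119 132 134 135 120 221 224 227 231 228 226 228 225]
 [228 226 228 229 203 206 207 233 228 222 222 230 228 227 227 225]]
edge slope dx/dy -0.17816789432445992 block yaw 0.17631776468793425 0.000534244278953766
90 255 298 32 [ 84  98 216]
92 252 302 51 [ 65  79 253]
94 252 303 52 [ 75  91 255]
96 252 303 52 [ 77  92 255]
98 252 303 52 [ 68  80 253]
100 252 303 52 [ 55  65 170]
102 252 303 52 [ 56  66 172]
104 252 303 52 [ 55  66 178]
106 252 303 52 [ 56  66 182]
108 252 303 52 [ 55  65 180]
110 252 303 52 [ 53  63 179]
112 252 303 52 [ 53  63 179]
114 252 303 52 [ 51  62 177]
116 252 303 52 [ 50  61 176]
118 252 303 52 [ 49  61 175]
120 253 302 50 [ 47  56 163]
```

```bash
python3 - <<'E'
from h import *
s=np.load('s3.npy',allow_pickle=True).item();c=cam('wrist',s)
H=onplane(c,(323.4,190.5),.09);print(H)
yaw=np.pi/2+.176
tx=np.array([np.cos(yaw),np.sin(yaw),0]);T=H+.001*tx;T[2]=.272
print(T);delta(T,yaw)
E
```

```text
[ 0.57577662 -0.2593611   0.09      ]
[ 0.57560152 -0.25837655  0.272     ]
t 4.75 pos [ 0.5251 -0.2669  0.272 ] rpy [-3.1409e+00 -1.6000e-03  1.7413e+00] F [-0.1 -0.2 -1.3] shift [-0.0002  0.0512 -0.0001] turn -0.0055 open 0.0241 q [-0.6   0.44  1.27  0.    1.43 -0.77]
```

```bash
python3 -m jog '[[[-0.8,0,0.015,0,-0.005],[-0.8,0,0.035,0,-0.005],[-0.8,0,0.051,0,-0.005],[-0.8,0,0.051,0.012,-0.005],[-0.8,0,0.051,0.022,-0.005]]]';python3 -m jog '[[[-0.8,0,0,0.003,0],[-0.8,0,0,0.003,0],[-0.8,0,0,0.003,0]]]'; python3 - <<'E'
from h import *
im,s=snap('scene');a=im[:,:,::-1];delta([.5756,-.2584,.24],np.pi/2+.176)
im,s=snap('top');b=im[:,:,::-1]
cs=lambda i,x,y:cv2.resize(i[y:y+60,x:x+60],(390,390),interpolation=cv2.INTER_CUBIC)
cv2.imwrite('pics/c2.png',np.hstack([cs(a,205,140),cs(b,315,180)]))
c=cam('scene',s);print((proj(c,[.5758,-.2594,.09])-[205,140])*6.5,(proj(c,[.5758,-.2594,.1])-[205,140])*6.5)
E
```

```text
time: 5.17
tool_pos: [0.5764, -0.2571, 0.2503]
tool_rot: [3.141, -0.0, 1.749]
contact_force: [-0.3, 0.8, -3.5]
opening: 0.0238
grip_force: 25.0
time: 5.42
tool_pos: [0.5751, -0.2588, 0.2479]
tool_rot: [-3.141, -0.0, 1.746]
contact_force: [-0.7, 0.0, -2.5]
opening: 0.0244
grip_force: 25.0
t 5.47 pos [ 0.5753 -0.2592  0.2483] rpy [3.1410e+00 4.0000e-04 1.7458e+00] F [-0.3 -0.4 -2.7] shift [0.0007 0.0004 0.0083] turn -0.0009 open 0.024 q [-0.54  0.53  1.18  0.    1.43 -0.72]
[189.99338711 213.52928589] [188.1467865  201.22905836]
```

View pics/c2.png

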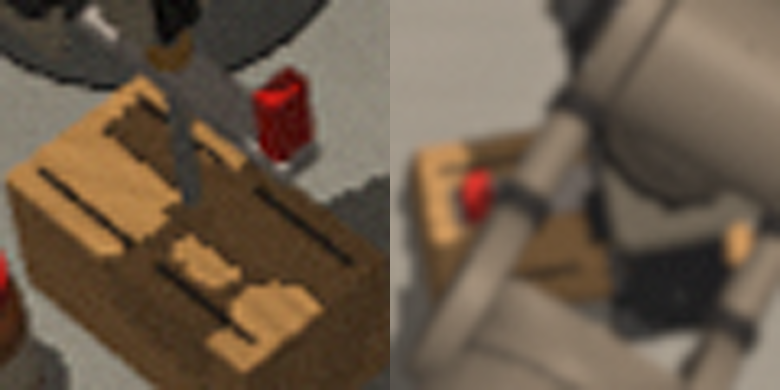

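The left crop shows the rod tip at (190,200), directly above the predicted hole at (190,213). I'll lower it gently and watch the force.

```bash
python3 -m jog '[[[-0.8,0.0005,0,0.005,0],[-0.8,0.0005,0,0.01,0],[-0.8,0.0005,0,0.013,0],[-0.8,0.0005,0,0.016,0],[-0.8,0.0005,0,0.019,0]]]';python3 -m jog '[[[-0.8,0,0,0.002,0],[-0.8,0,0,0.004,0],[-0.8,0,0,0.006,0],[-0.8,0,0,0.006,0]]]'
```

```text
time: 5.93
tool_pos: [0.5752, -0.2588, 0.2282]
tool_rot: [-3.141, -0.0, 1.746]
contact_force: [0.1, 0.5, -3.4]
opening: 0.0238
grip_force: 25.0
time: 6.27
tool_pos: [0.5752, -0.2587, 0.2222]
tool_rot: [-3.141, -0.0, 1.746]
contact_force: [-0.1, 0.2, -2.9]
opening: 0.0236
grip_force: 25.0
```

```bash
python3 -m jog '[[[-0.8,0,0,0.006,0],[-0.8,0,0,0.012,0],[-0.8,0,0,0.018,0],[-0.8,0,0,0.023,0],[-0.8,0,0,0.026,0]]]';python3 -m jog '[[[-0.8,0,0,0.002,0],[-0.8,0,0,0.004,0],[-0.8,0,0,0.006,0],[-0.8,0,0,0.008,0],[-0.8,0,0,0.009,0]]]'
```

```text
time: 6.68
tool_pos: [0.575, -0.2586, 0.1955]
tool_rot: [-3.141, -0.001, 1.746]
contact_force: [0.6, 0.3, -2.9]
opening: 0.024
grip_force: 25.0
time: 7.1
tool_pos: [0.5753, -0.2588, 0.1875]
tool_rot: [3.142, -0.0, 1.746]
contact_force: [-0.8, -0.7, -2.5]
opening: 0.0237
grip_force: 25.0
```

```bash
python3 -m jog '[[[-0.8,0,0,0.001,0],[-0.8,0,0,0.002,0],[-0.8,0,0,0.003,0],[-0.8,0,0,0.004,0],[-0.8,0,0,0.005,0]]]'
```

```text
time: 7.52
tool_pos: [0.5753, -0.2588, 0.1826]
tool_rot: [3.141, 0.0, 1.746]
contact_force: [0.1, -0.5, -3.1]
opening: 0.0239
grip_force: 25.0
```

```bash
python3 -m jog '[[[-0.8,0,0,0.001,0],[-0.8,0,0,0.002,0],[-0.8,0,0,0.003,0],[-0.8,0,0,0.004,0],[-0.8,0,0,0.005,0]]]'
```

```text
time: 7.93
tool_pos: [0.5753, -0.2588, 0.1776]
tool_rot: [3.141, -0.0, 1.746]
contact_force: [-0.7, 0.4, -2.1]
opening: 0.0242
grip_force: 25.0
```

```bash
python3 -m jog '[[[-0.8,0,0,0.001,0],[-0.8,0,0,0.002,0],[-0.8,0,0,0.003,0],[-0.8,0,0,0.004,0]]]'
```

```text
time: 8.27
tool_pos: [0.5753, -0.2588, 0.1736]
tool_rot: [3.142, -0.0, 1.746]
contact_force: [0.4, 0.3, -3.5]
opening: 0.0238
grip_force: 25.0
```

```bash
python3 -m jog '[[[-0.8,0,0,0.001,0],[-0.8,0,0,0.002,0],[-0.8,0,0,0.003,0]]]'
```

```text
time: 8.52
tool_pos: [0.5753, -0.2588, 0.1706]
tool_rot: [3.142, -0.0, 1.746]
contact_force: [-0.1, 0.4, -3.1]
opening: 0.024
grip_force: 25.0
```

```bash
python3 -m jog '[[[-0.8,0,0,0.001,0],[-0.8,0,0,0.002,0],[-0.8,0,0,0.003,0]]]'
```

```text
time: 8.77
tool_pos: [0.5753, -0.2588, 0.1676]
tool_rot: [3.142, -0.0, 1.746]
contact_force: [0.5, 0.8, -3.3]
opening: 0.024
grip_force: 25.0
```

```bash
python3 -m jog '[[[-0.8,0,0,0.001,0],[-0.8,0,0,0.002,0]]]'
```

```text
time: 8.93
tool_pos: [0.5753, -0.2588, 0.1656]
tool_rot: [3.142, -0.0, 1.746]
contact_force: [-0.7, 0.0, -3.0]
opening: 0.0241
grip_force: 25.0
```

```bash
python3 -m jog '[[[-0.8,0,0,0.001,0],[-0.8,0,0,0.002,0]]]'
```

```text
time: 9.1
tool_pos: [0.5753, -0.2588, 0.1636]
tool_rot: [3.141, -0.0, 1.746]
contact_force: [-0.2, -0.7, -2.2]
opening: 0.0238
grip_force: 25.0
```

```bash
python3 -m jog '[[[-0.8,0,0,0.001,0],[-0.8,0,0,0.0015,0]]]'
```

```text
time: 9.27
tool_pos: [0.5754, -0.2589, 0.1628]
tool_rot: [3.141, 0.0, 1.746]
contact_force: [-1.6, 0.5, 3.5]
opening: 0.0239
grip_force: 25.0
```

```bash
python3 -m jog '[[[-0.8,0,0,0.001,0],[-0.8,0,0,0.0015,0]]]'
```

```text
time: 9.43
tool_pos: [0.5755, -0.259, 0.1627]
tool_rot: [3.14, 0.001, 1.746]
contact_force: [-2.7, -0.3, 12.9]
opening: 0.0236
grip_force: 25.0
```

Contact with the bottom came at TCP z = 0.163, which is about 70 mm deep. I'll relax the push and release.

```bash
python3 -m jog '[[[-0.8,0,0,-0.001,0],[-0.8,0,0,-0.0017,0]]]'; python3 -m jog '[[[-0.4,0,0,0,0],[-0.2,0,0,0,0],[0,0,0,0,0],[0.2,0,0,0,0],[0.3,0,0,0,0]]]'; python3 -m jog '[[[0.3,0,0,0,0],[0.3,0,0,0,0]]]'
```

```text
time: 9.6
tool_pos: [0.5754, -0.2589, 0.1629]
tool_rot: [3.141, 0.0, 1.746]
contact_force: [0.2, 0.3, -1.4]
opening: 0.0243
grip_force: 25.0
time: 10.02
tool_pos: [0.5753, -0.2588, 0.1623]
tool_rot: [3.142, -0.0, 1.746]
contact_force: [0.1, -0.4, -0.4]
opening: 0.0496
grip_force: 0.0
time: 10.18
tool_pos: [0.5753, -0.2588, 0.1623]
tool_rot: [3.142, -0.0, 1.746]
contact_force: [0.1, -0.1, 0.3]
opening: 0.0584
grip_force: 0.0
```

```bash
python3 -m jog '[[[0.3,0,0,-0.01,0],[0.3,0,0,-0.035,0],[0.3,0,0,-0.065,0],[0.3,0,0,-0.08,0],[0.3,0,0,-0.08,0]]]'; python3 -m jog '[[[0.3,0,0,0,0]]]'; python3 - <<'E'
from h import *
im,s=snap('wrist','w4.png');delta([.5615,-.18,.136],np.pi/2+.176)
c=cam('wrist',s);i=im[:,:,::-1].copy();hsv=cv2.cvtColor(i,cv2.COLOR_BGR2HSV)
m=((hsv[...,1]>150)&((hsv[...,0]<8)|(hsv[...,0]>172)))
m[:, :240]=0;m[:,320:]=0;m[150:]=0
y,x=np.nonzero(m);print(x.min(),x.max(),y.min(),y.max())
q=((x.min()+x.max())/2,(y.min()+y.max())/2);P=onplane(c,q,.163);A=rot(s['tool_rot']);print(q,P,A.T@(P-s['tool_pos']))
E
```

```text
time: 10.6
tool_pos: [0.5769, -0.2597, 0.2478]
tool_rot: [3.135, 0.006, 1.746]
contact_force: [0.2, -0.9, 1.5]
opening: 0.0597
grip_force: 0.0
time: 10.68
tool_pos: [0.5756, -0.259, 0.2436]
tool_rot: [3.14, 0.002, 1.746]
contact_force: [-0.5, 1.2, 0.0]
opening: 0.0593
grip_force: 0.0
t 10.73 pos [ 0.5751 -0.2586  0.2421] rpy [-3.1414e+00 -3.0000e-04  1.7458e+00] F [-0.4 -0.   0.2] shift [0.0798 0.0004 0.1062] turn -0.001 open 0.0595 q [-0.54  0.54  1.19  0.    1.41 -0.72]
261 293 101 121
(np.float64(277.0), np.float64(111.0)) [ 0.56236231 -0.18050354  0.163     ] [0.07968851 0.00045006 0.08050494]
```

View pics/w4.png

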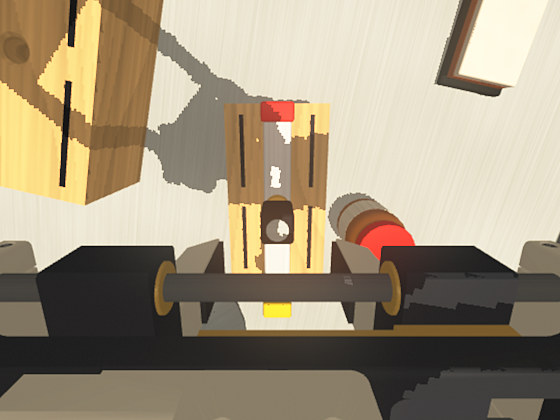

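The gauge stands in the hole and is aligned with the block. The red lug at (277,111) is 80 mm ahead along tool x. I'll move to it.

```bash
python3 -m jog '[[[0.3,0.03,0,0,0],[0.3,0.065,0,0,0],[0.3,0.08,0,0,0],[0.3,0.08,0,0.02,0],[0.3,0.08,0,0.045,0]]]'; python3 -m jog '[[[0.3,0,0,0.02,0],[0.3,0,0,0.04,0],[0.3,0,0,0.055,0],[0.3,0,0,0.06,0],[0,0,0,0.06,0]]]' 20; python3 -m jog '[[[-0.6,0,0,0,0],[-0.8,0,0,0,0],[-0.8,0,0,0,0],[-0.8,0,0,0,0],[-0.8,0,0,0,0]]]'; python3 -m jog '[[[-0.8,0,0,0,0],[-0.8,0,0,0,0]]]'
```

```text
time: 11.15
tool_pos: [0.562, -0.1791, 0.198]
tool_rot: [3.139, 0.002, 1.748]
contact_force: [0.7, -0.7, -1.0]
opening: 0.0596
grip_force: 0.0
time: 11.57
tool_pos: [0.5602, -0.1796, 0.1352]
tool_rot: [-3.138, -0.003, 1.746]
contact_force: [0.2, -0.4, -0.4]
opening: 0.0564
grip_force: 0.0
time: 11.98
tool_pos: [0.5616, -0.1801, 0.1381]
tool_rot: [3.141, 0.001, 1.746]
contact_force: [0.4, -0.4, 0.1]
opening: 0.0243
grip_force: 0.0
time: 12.15
tool_pos: [0.5616, -0.1801, 0.1379]
tool_rot: [3.141, 0.0, 1.746]
contact_force: [0.2, 0.3, 2.0]
opening: 0.0241
grip_force: 20.0
```

```bash
python3 -m jog '[[[-0.8,0,0,0.002,0],[-0.8,0,0,0.005,0],[-0.8,0,0,0.008,0],[-0.8,0,0,0.01,0],[-0.8,0,0,0.012,0]]]'; python3 -m jog '[[[-0.8,0,0,0.001,0],[-0.8,0,0,0.002,0]]]'
```

```text
time: 12.57
tool_pos: [0.5615, -0.1801, 0.1251]
tool_rot: [3.141, 0.0, 1.746]
contact_force: [0.5, -0.3, 2.3]
opening: 0.0235
grip_force: 20.0
time: 12.73
tool_pos: [0.5615, -0.1801, 0.1232]
tool_rot: [3.141, 0.0, 1.746]
contact_force: [0.5, 0.5, 2.0]
opening: 0.0238
grip_force: 20.0
```

```bash
python3 -m jog '[[[-0.8,0,0,0.001,0],[-0.8,0,0,0.002,0]]]'
```

```text
time: 12.9
tool_pos: [0.5615, -0.1801, 0.1214]
tool_rot: [3.141, 0.0, 1.746]
contact_force: [0.8, 0.9, 1.4]
opening: 0.0239
grip_force: 20.0
```

```bash
python3 -m jog '[[[-0.8,0,0,0.001,0],[-0.8,0,0,0.0015,0]]]'
```

```text
time: 13.07
tool_pos: [0.5615, -0.1801, 0.1198]
tool_rot: [3.141, 0.0, 1.746]
contact_force: [1.2, -0.5, 2.5]
opening: 0.0236
grip_force: 20.0
```

```bash
python3 -m jog '[[[-0.8,0,0,0.001,0],[-0.8,0,0,0.0015,0]]]'
```

```text
time: 13.23
tool_pos: [0.5615, -0.18, 0.1183]
tool_rot: [3.141, 0.0, 1.746]
contact_force: [1.2, 0.3, 2.0]
opening: 0.0239
grip_force: 20.0
```

```bash
python3 -m jog '[[[-0.8,0,0,0.001,0],[-0.8,0,0,0.001,0]]]'
```

```text
time: 13.4
tool_pos: [0.5614, -0.1801, 0.1172]
tool_rot: [3.141, 0.0, 1.746]
contact_force: [1.0, -0.3, 1.5]
opening: 0.024
grip_force: 20.0
```

```bash
python3 -m jog '[[[-0.8,0,0,0.001,0],[-0.8,0,0,0.001,0]]]'
```

```text
time: 13.57
tool_pos: [0.5614, -0.18, 0.1162]
tool_rot: [3.141, 0.0, 1.746]
contact_force: [1.6, -0.8, 0.6]
opening: 0.0237
grip_force: 20.0
```

```bash
python3 -m jog '[[[-0.8,0,0,0.001,0],[-0.8,0,0,0.001,0]]]'
```

```text
time: 13.73
tool_pos: [0.5614, -0.18, 0.1152]
tool_rot: [3.142, -0.0, 1.746]
contact_force: [0.8, -0.5, 1.5]
opening: 0.0241
grip_force: 20.0
```

```bash
python3 -m jog '[[[-0.8,0,0,0.001,0],[-0.8,0,0,0.001,0]]]'
```

```text
time: 13.9
tool_pos: [0.5614, -0.18, 0.1143]
tool_rot: [3.141, 0.0, 1.746]
contact_force: [1.9, 0.2, 1.5]
opening: 0.0239
grip_force: 20.0
```

```bash
python3 -m jog '[[[-0.8,0,0,0.001,0],[-0.8,0,0,0.001,0]]]'
```

```text
time: 14.07
tool_pos: [0.5615, -0.18, 0.1139]
tool_rot: [3.141, 0.0, 1.746]
contact_force: [0.3, 0.7, 5.4]
opening: 0.0239
grip_force: 20.0
```

```bash
python3 -m jog '[[[-0.8,0,0,0.001,0],[-0.8,0,0,0.001,0],[-0.8,0,0,0.001,0]]]'
```

```text
time: 14.32
tool_pos: [0.5615, -0.1801, 0.1138]
tool_rot: [3.141, 0.001, 1.746]
contact_force: [-1.6, 1.6, 11.2]
opening: 0.0235
grip_force: 20.0
```

```bash
for k in 1 2; do :; done; python3 -m jog '[[[-0.8,0,0,0.0003,0],[-0.8,0,0,0.0003,0],[-0.8,0,0,0.0003,0],[-0.8,0,0,0.0003,0],[-0.8,0,0,0.0003,0]]]'; python3 -m jog '[[[-0.8,0,0,0,0],[-0.8,0,0,0,0],[-0.8,0,0,0,0],[-0.8,0,0,0,0],[-0.8,0,0,0,0]]]';python3 -m jog '[[[-0.8,0,0,0,0],[-0.8,0,0,0,0],[-0.8,0,0,0,0],[-0.8,0,0,0,0],[-0.8,0,0,0,0]]]';python3 -m jog '[[[-0.8,0,0,0,0],[-0.8,0,0,0,0],[-0.8,0,0,0,0],[-0.8,0,0,0,0],[-0.8,0,0,0,0]]]';python3 -m jog '[[[-0.8,0,0,0,0],[-0.8,0,0,0,0],[-0.8,0,0,0,0],[-0.8,0,0,0,0],[-0.8,0,0,0,0]]]'; python3 - <<'E'
from h import *
im,s=snap('scene');cv2.imwrite('pics/c3.png',cv2.resize(im[135:215,190:290,::-1],(700,560),interpolation=cv2.INTER_CUBIC))
delta(s['tool_pos'],1.746)
E
```

```text
time: 14.73
tool_pos: [0.5615, -0.1801, 0.1138]
tool_rot: [3.141, 0.001, 1.746]
contact_force: [-1.8, 1.3, 13.2]
opening: 0.0239
grip_force: 20.0
time: 15.15
tool_pos: [0.5615, -0.18, 0.1138]
tool_rot: [3.141, 0.001, 1.746]
contact_force: [-2.6, 2.1, 13.7]
opening: 0.0242
grip_force: 20.0
time: 15.57
tool_pos: [0.5615, -0.1801, 0.1138]
tool_rot: [3.141, 0.001, 1.746]
contact_force: [-2.6, 1.9, 13.3]
opening: 0.0234
grip_force: 20.0
time: 15.98
tool_pos: [0.5615, -0.1801, 0.1138]
tool_rot: [3.141, 0.001, 1.746]
contact_force: [-2.0, 1.0, 14.1]
opening: 0.0239
grip_force: 20.0
time: 16.4
tool_pos: [0.5615, -0.1801, 0.1138]
tool_rot: [3.141, 0.001, 1.746]
contact_force: [-2.3, 1.6, 13.0]
opening: 0.0236
grip_force: 20.0
t 16.45 pos [ 0.5615 -0.1801  0.1138] rpy [3.1406e+00 7.0000e-04 1.7459e+00] F [-3.2  1.8 13.2] shift [-0.  0. -0.] turn -0.0001 open 0.0238 q [-0.44  0.57  1.5  -0.    1.06 -0.62]
```

View pics/c3.png

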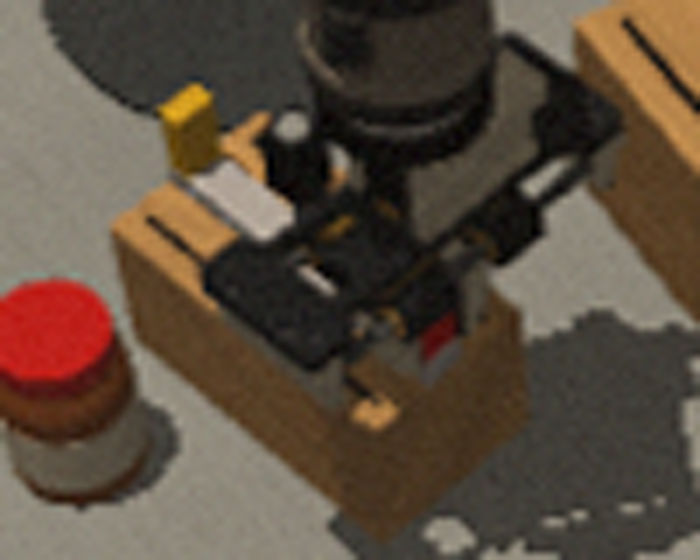

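The bar lies flat on the block, with the yellow lug end at (190,130) level, and it has been pressed at 13 N for over 2 s. I'll take off most of the push, open, and rise.

```bash
python3 -m jog '[[[-0.8,0,0,-0.0008,0],[-0.8,0,0,-0.0008,0]]]'; python3 -m jog '[[[-0.4,0,0,0,0],[-0.2,0,0,0,0],[0,0,0,0,0],[0.2,0,0,0,0],[0.3,0,0,0,0]]]'; python3 -m jog '[[[0.3,0,0,0,0],[0.3,0,0,0,0],[0.3,0,0,-0.01,0],[0.3,0,0,-0.03,0],[0.3,0,0,-0.06,0]]]'; python3 -m jog '[[[0.3,0,0,-0.04,0],[0.3,-0.03,0,-0.06,0],[0.3,-0.065,0,-0.068,0],[0.3,-0.08,0,-0.068,0],[0.3,-0.08,0,-0.068,0]]]'; python3 -m jog '[[[0.3,0,0,0,0],[0.3,0,0,0,0]]]'; python3 - <<'E'
from h import *
im,s=snap('wrist','w5.png');delta(s['tool_pos'],1.746)
i2,_=snap('scene')
cv2.imwrite('pics/c4.png',np.hstack([cv2.resize(im[90:330,180:420,::-1],(390,390)),cv2.resize(i2[130:210,190:270,::-1],(390,390),interpolation=cv2.INTER_CUBIC)]))
E
```

```text
time: 16.62
tool_pos: [0.5615, -0.18, 0.1138]
tool_rot: [3.141, 0.0, 1.746]
contact_force: [-0.8, 1.3, 8.7]
opening: 0.024
grip_force: 20.0
time: 17.03
tool_pos: [0.5611, -0.1799, 0.1124]
tool_rot: [-3.141, -0.001, 1.746]
contact_force: [-0.7, -0.6, 0.1]
opening: 0.0495
grip_force: 0.0
time: 17.45
tool_pos: [0.56, -0.1794, 0.1718]
tool_rot: [-3.137, -0.003, 1.746]
contact_force: [0.4, 0.4, 0.1]
opening: 0.0595
grip_force: 0.0
time: 17.87
tool_pos: [0.5755, -0.2623, 0.2422]
tool_rot: [3.14, 0.003, 1.743]
contact_force: [0.6, 0.2, -0.5]
opening: 0.0596
grip_force: 0.0
time: 18.03
tool_pos: [0.575, -0.2579, 0.2408]
tool_rot: [-3.141, -0.001, 1.746]
contact_force: [0.2, 0.4, 0.3]
opening: 0.0597
grip_force: 0.0
t 18.08 pos [ 0.5751 -0.2576  0.2408] rpy [-3.1411e+00 -1.0000e-03  1.7466e+00] F [-1.3  0.3  0.3] shift [-0.0003 -0.0002 -0.    ] turn 0.0006 open 0.0596 q [-0.54  0.54  1.2   0.    1.41 -0.72]
```

View pics/c4.png

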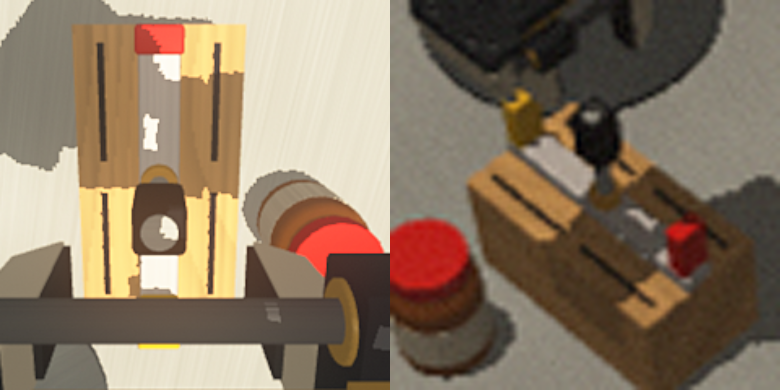

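The gauge stands upright with the crossbar flush along the block (cap at (160,225) in the left crop, lugs at both ends in the right one). The gripper is clear of everything, so I'll hand in.

```bash
python3 -c "
from cell import robot
print(robot.hand_in())"
```

```text
the job is handed in; nothing more can be done
None
```

The job is handed in at about 18 s: the gauge stands in the hole with the rod on the bottom, roughly 70 mm down, and the crossbar flush on the block after about 2 s pressed at 13 N; no verdict came back.

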